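Fit the dosing funnel and offer the portafilter up under the grinder

ROBOT

A 7-joint arm with a two-finger parallel gripper is mounted at the origin on a cart in front of the work surface, level with it; the furniture and walls round the work are solid. World frame = base frame: x ahead of the robot, y to its left, z up, the work surface at z = 0. Lengths are in m, angles in rad, forces in N, time in s.
With the tool pointing down it reaches from about 0.425 to 0.95 m from the base axis. Payload 4.7 kg.
Tool frame: the origin (TCP) lies at the very end of the fingers, on their centre line; the grasp point (between the pads) lies ctrl.grip_point_offset behind it (ctrl.grip_point_offset is the distance from the TCP to the grasp point, in m); z points along the fingers, y is the line along which they close (so a half turn about z gives the same grasp; the last joint's range is limited). The gripper opens to 87 mm and grips with 3 to 60 N. Pads are 19 mm wide; open, the fingers measure 117 mm over their backs; the gripper's body (75 mm by 190 mm) begins 51 mm behind the grasp point.
Start: joints at [1.206, 0.469, -0.049, 1.532, 0.024, 1.141, -0.082], TCP at [0.222, -0.637, 0.223] pointing down, gripper open.
Joint ranges: [-2.59, 2.59], [-0.33, 1.99], [-1.39, 1.29], [0.1, 2.45], [-1.04, 4.18], [0.21, 1.99], [-2.66, 2.66]. Speed limits (rad/s): [2.57, 2.57, 3.14, 3.14, 3.14, 3.14, 3.14].

INTERFACE

Orientations are given as a rotation vector (axis times angle).
In Python, from bench import ctrl gives the robot as it stands. The module is installed in compiled form; this text tells all that it offers.
- The arm moves only by the shell command python3 -m handwheel 'ROWS' [FORCE]. ROWS is JSON, a list of rows, each an object of numbers: "x", "y", "z": the shift along the tool's x, y, z in cm; "rx", "ry", "rz": the turn, a rotation vector about the tool's x, y, z in degrees; "fingers": the closure, from 0 (fully open) to 1 (shut). A call has 1 to 20 rows; each row is the pose to reach, as a shift and turn from the pose commanded when the call began, along the tool's axes at that moment; what a row does not reach only later rows make up. A row lasts 1/10 s, in which the tool goes at most 50 mm and 8.59 degrees, less where a joint would pass 70% of its speed; a pose out of reach is approached as far as the arm can. A call with a gripper value outside its range is refused whole. The fingers move at their own pace and stop on an object; FORCE is the grip in N (left out, the last holds). Time passes only in rows, so rows that repeat a pose let the fingers close. It gives the time, the measured TCP pose, the force, the opening and the grip force at its end, in the units of the state.
- ctrl.observe(): the state, without advancing time (a new reading comes with each control period).
- ctrl.snapshot(name): name is "scene" or "top"; returns a dict with "img" (400x640x3 uint8, red, green, blue), "z_map" (400x640 float32, m along the optical axis (not along the pixel's ray), 0 where there is no reading), "vertical_fov" (degrees; the focal length in pixels is half the picture's height over the tangent of half this angle, whatever the lens; pixels are square), "cx", "cy" (the principal point, pixels), "extrinsics" (4x4, takes a point from camera to world coordinates). Camera axes: x right, y down, z forward; pixel columns grow to the right and rows downward; lengths in m; the calibration is good to about 2 mm. A picture is of the moment at which its call begins.
- ctrl.close_job(): hands the job in; it is judged then, once.
The state is a dict: "t": time; "qpos": joint angles; "joint_velocities": joint speeds; "effort": joint torques, N m; "position": TCP position; "tool_rot": TCP orientation; "contact_force": force on the tool from outside, world axes, zero at the start; "wrist_torque": the same for the moment, N m; "grip_width": finger opening in m; "gripper_force": force on a finger pad.
Only numpy, scipy, OpenCV 4.12 (cv2) and the standard library are available. Lean on these libraries where they do the work, as an engineer would, in place of code of your own. Each camera call takes 0.05 s, during which the arm holds its last target. There are 200 camera calls.

TASK

Make the portafilter ready for grinding coffee into it: while it rests in the tamping stand, set the blue dosing funnel spigot-down into its basket, fully home with the flange flat on the rim. Then take the portafilter by its handle, lift it with its funnel up out of the stand and finish holding it still in the air under the spout of the grinder: level, handle pointing straight out from the grinder's front, the funnel's mouth centred under the spout with a gap of about 25 mm, touching nothing else. Do not put it down or let go, and leave the mug, timer and canister where they are.

Things in the scene. Friction and masses are not known exactly. Their poses are not given: they have to be found in the camera images.
- funnel: Dosing funnel: open blue metal ring, 30 mm high, 60 g, standing on the worktop on its spigot, mouth up (z up). Spigot: lowest 7 mm, tapered, 45 mm wide at the foot, 48.5 mm at the top. Above it a flat flange and a straight collar 60 mm in outside diameter, 7 to 30 mm up (bore 54 mm): grasp across the collar. Origin: centre of the foot. Round, so its yaw does not matter.
- funnel_flange (a point): Centre of the flat underside of the funnel's flange, 7 mm above the funnel's origin; it meets portafilter_rim when the funnel is fully home.
- funnel_mouth (a point): Centre of the funnel's open upper rim, 30 mm above the funnel's origin (23 mm above the portafilter's rim when seated).
- portafilter: Steel espresso portafilter with a black handle, hanging loose in the stand. z up, handle along its -x. Origin: on the head's axis at the spout's tip, 70 mm below the rim. Head: collar 67 mm in diameter, 46 to 70 mm up, with two lugs to 41.5 mm from the axis along +-y (58 to 64 mm up); below it a cup 52 mm wide, tapering to the spout. 0.34 kg, balance point about 43 mm from the axis.
- portafilter_rim (a point): Centre of the basket's mouth, in the plane of the rim, 70 mm above the portafilter's origin; axes as the portafilter. The basket is round, bore 51 mm, 21 mm deep.
- portafilter_grip (a point): Where to take the handle: on its centre line, 100 mm from the head's axis along -x, 12 mm below the rim plane. The handle is flat-sided, 24 mm wide (y), 26 mm high, from 55 to 170 mm from the axis; the neck before it is 16 mm thick. Head-heavy here: a grip of 60 N or more keeps it level.
- stand: Tamping stand, fixed: walnut block 96 (x) by 92 (y) by 56 mm high. Its round pocket, 57 mm wide, takes the portafilter's cup, the collar rests on top; at its front edge (-x) a steel rest with two prongs 20 mm apart, 18 mm high, takes the neck. The handle points along the stand's -x, free beyond the block. Lift straight up 60 mm to clear it. Origin: pocket's axis, on the worktop.
- grinder: Coffee grinder, fixed: dark base, steel column and housing, clear hopper of beans, 384 mm high, 130 mm wide. Origin: middle of its underside; its front looks along its -x. The spout ends a dark snout 38 mm wide; housing front 52 mm behind the spout's axis, column front 94 mm behind it.
- grinder_spout (a point): Centre of the lower end of the grinder's spout (26 mm in diameter, pointing down), 195 mm above the worktop, 85 mm in front of the grinder's origin; axes as the grinder.
- mug: White mug with an ochre band, 94 mm high, 90 mm wide, on the worktop; leave it alone. Origin under it.
- egg_timer: Red and white round kitchen timer, 60 mm wide, 46 mm high, on the worktop; leave it alone. Origin under its centre.
- jar: Black canister with steel bands, 73 mm wide, 129 mm high, at the back beside the grinder; leave it alone. Origin under its centre.
There are look-alikes about, which are no part of the job. There is more than one size of the funnel; the job needs the smaller.

How it is judged:
On the way, in this order (a step that is already met when the one before it is completed fails the run):
1. the funnel is seated in the basket while the portafilter still rests in the stand (distance between funnel_flange and portafilter_rim below 0.004 m and angle between the z axis of funnel and the z axis of portafilter, either way round below 0.06 rad and z of funnel_mouth in the frame of portafilter_rim above 0.015 m and distance of portafilter_rim from where it was at the start of the episode below 0.008 m and linear speed of funnel below 0.03 m/s), for 0.2 s.
2. the portafilter is lifted clear of the stand by the gripper, the funnel still seated (distance between funnel_flange and portafilter_rim below 0.004 m and angle between the z axis of funnel and the z axis of portafilter, either way round below 0.06 rad and z of funnel_mouth in the frame of portafilter_rim above 0.015 m and z of portafilter_rim in the frame of stand above 0.13 m and contact force between the fingers and portafilter above 1 N), for 0.1 s.
At the end, for the whole second after the job is handed in: Held still by the handle, touching no stand or grinder; funnel home in the basket (4 mm, 0.06 rad), free of the fingers, its mouth 10 to 40 mm under the spout, centred within 10 mm; portafilter level within 0.10 rad, handle out of the grinder's front within 0.26 rad (distance between funnel_flange and portafilter_rim below 0.004 m and angle between the z axis of funnel and the z axis of portafilter, either way round below 0.06 rad and z of funnel_mouth in the frame of portafilter_rim above 0.015 m and horizontal distance between funnel_mouth and grinder_spout below 0.01 m and z of funnel_mouth in the frame of grinder_spout between -0.04 and -0.01 m and angle between portafilter's own z axis and vertical below 0.1 rad and angle between the x axis of portafilter and the x axis of grinder, either way round below 0.26 rad and x of portafilter_grip in the frame of grinder_spout below -0.05 m and linear speed of portafilter below 0.02 m/s and contact force between the fingers and portafilter above 1 N and contact force between the fingers and funnel below 0.3 N and contact force between each of portafilter, funnel, the fingers, the arm and grinder below 0.1 N and contact force between portafilter and stand below 0.1 N and distance between the grasp point and portafilter_grip below 0.075 m); the arm keeps its last pose, push and grip.
It fails at once if the mug is moved more than 25 mm (distance of mug from where it was at the start of the episode above 0.025 m).
It fails at once if the kitchen timer is moved more than 25 mm (distance of egg_timer from where it was at the start of the episode above 0.025 m).
It fails at once if the black canister is moved more than 25 mm (distance of jar from where it was at the start of the episode above 0.025 m).
It fails at once if the grinder is struck with more than 15 N (contact force between any of the arm, the fingers, portafilter, funnel and grinder above 15 N).
It also fails if it takes over 72 s, if anything falls off the work surface, if the arm or the gripper's body presses on something with over 40 N, if the wrist force passes 120 N, or if a joint passes its speed limit or range.

## Working session

There is one attempt and no reset: what is moved stays moved. The work goes in short steps, Python scripts to look and compute and a shell command to move; the robot and the scene stay as the last step left them, time stands still between calls to the robot, and variables do not carry over. Pictures are saved under pics/ and viewed, at most 13 in all, crops included, and the job is handed in when it is done.

```bash
mkdir -p pics
cat > h.py <<'E'
import numpy as np,cv2
from bench import ctrl
def snap(n):
    s=ctrl.snapshot(n); f=200/np.tan(np.radians(s["vertical_fov"])/2)
    z=s["z_map"]; v,u=np.mgrid[0:400,0:640]
    P=np.stack([(u-s["cx"])/f*z,(v-s["cy"])/f*z,z],-1)
    E=s["extrinsics"]; W=P@E[:3,:3].T+E[:3,3]; W[z==0]=np.nan
    return s["img"],W,f,E
E
python3 - <<'E'
from h import *
print(ctrl.observe(),ctrl.grip_point_offset)
for n in("scene","top"):
    i,W,f,e=snap(n); cv2.imwrite(f"pics/{n}0.png",i[...,::-1]); np.savez(f"{n}0.npz",i=i,W=W); print(f,e)
E
```

```text
{'t': 0.0, 'qpos': array([ 1.20610198,  0.46946246, -0.0486036 ,  1.53369059,  0.02411755,
        1.14096489, -0.0822909 ]), 'joint_velocities': array([ 1.09194082e-03, -1.12754170e-03, -1.02035701e-03, -2.84642644e-05,
       -1.18725904e-04,  9.21149214e-04, -4.85476246e-04]), 'effort': array([ 1.59913976e-03, -5.07967758e+01, -8.03979719e-02, -2.36154592e+01,
       -6.15029549e-02,  3.80462932e-02,  1.74154870e-04]), 'position': array([ 0.22224159, -0.63673961,  0.22148669]), 'tool_rot': array([-3.09553234e+00, -5.24759180e-01,  6.34618450e-04]), 'contact_force': array([ 0.09061014,  0.530384  , -0.07225227]), 'wrist_torque': array([-0.00263428,  0.00450598,  0.02428685]), 'gripper_force': 0.0, 'grip_width': 0.08710463307979192} 0.0187
398.7212477094318 [[-7.79529924e-01 -3.99297695e-01  4.82591389e-01  2.30423887e-02]
 [-6.26364878e-01  4.96481697e-01 -6.00976675e-01  5.74639935e-01]
 [ 3.70809416e-04 -7.70757598e-01 -6.37128392e-01  8.88976798e-01]
 [ 0.00000000e+00  0.00000000e+00  0.00000000e+00  1.00000000e+00]]
447.46304352481934 [[ 0.00929253 -0.98944114  0.14463704  0.39623612]
 [-0.99993259 -0.00818768  0.0082321  -0.14121898]
 [-0.00696094 -0.14470379 -0.98945053  1.35709946]
 [ 0.          0.          0.          1.        ]]
```

View pics/scene0.png

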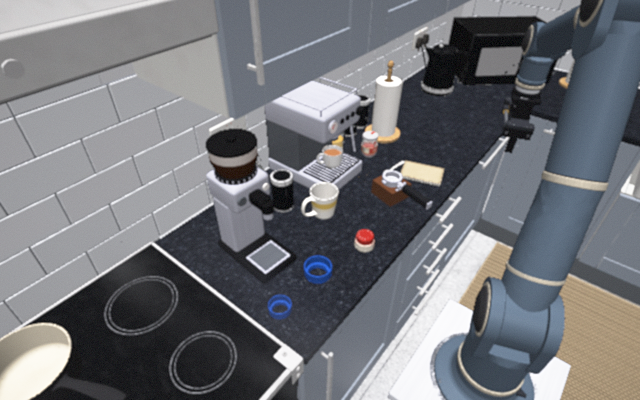

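View pics/top0.png

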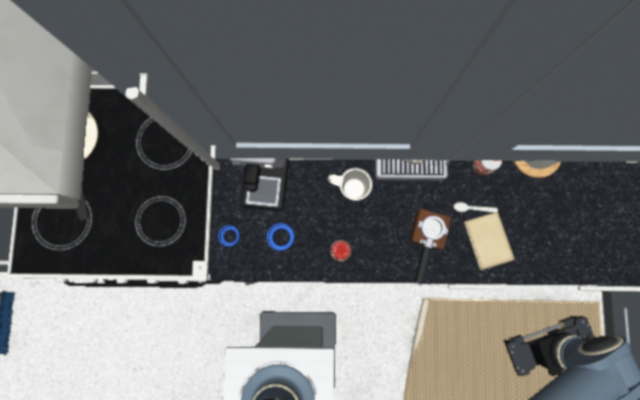

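The top view shows the small funnel at (229,236), the big one at (280,237), and the portafilter in its stand at (432,229) with the handle toward (423,280). The timer is at (341,250), the mug at (355,184) and the grinder at about (262,187).

Run:
```python
from h import *
from scipy.optimize import least_squares
def circ(p,r=None):
    c=p.mean(0)
    s=least_squares(lambda q:np.hypot(p[:,0]-q[0],p[:,1]-q[1])-q[2],[*c,.03],loss='soft_l1',f_scale=.001).x
    return s
for n in("scene","top"):
    d=np.load(n+"0.npz"); i=d["i"].astype(int); W=d["W"]
    m=(i[...,2]>i[...,0]+60)&(i[...,2]>i[...,1]+40)&(W[...,2]>.003)&(W[...,2]<.08)
    k,l,st,c=cv2.connectedComponentsWithStats(m.astype(np.uint8))
    for j in range(1,k):
        if st[j,4]>60:
            p=W[l==j]; zm=np.percentile(p[:,2],95); t=p[p[:,2]>zm-.004]
            print(n,"blue",c[j].round(),st[j,4],"z",zm.round(4),"circ",circ(t).round(4),"mid",((t.min(0)+t.max(0))/2).round(4))
    # height slices
    def box(name,x0,x1,y0,y1,zs):
        q=W.reshape(-1,3); q=q[(q[:,0]>x0)&(q[:,0]<x1)&(q[:,1]>y0)&(q[:,1]<y1)]
        for a,b in zs:
            t=q[(q[:,2]>a)&(q[:,2]<b)]
            if len(t)>15:
                r=cv2.minAreaRect(t[:,:2].astype(np.float32)*1000)
                print(n,name,a,b,len(t),t.min(0).round(3),t.max(0).round(3),"rect",np.round(r[0],1),np.round(r[1],1),round(r[2],1))
    uv=[(264,190),(229,236),(432,229),(424,265),(355,184),(341,250),(340,147)] if n=="top" else [(235,160),(240,215),(262,200),(268,258),(400,188),(392,180),(280,190),(323,200),(364,240)]
    for u,v in uv: print(n,(u,v),W[v,u].round(3))
    mm=(W[...,2]>.005)&(W[...,2]<.5)
```

```text
scene blue [317. 268.] 526 z 0.0411 circ [0.4775 0.0043 0.0373 0.03  ] mid [0.4777 0.005  0.0405]
scene blue [279. 305.] 348 z 0.0318 circ [0.4787 0.1583 0.0285 0.03  ] mid [0.4785 0.1583 0.0312]
scene (235, 160) [0.663 0.084 0.354]
scene (240, 215) [0.693 0.073 0.154]
scene (262, 200) [0.601 0.069 0.254]
scene (268, 258) [0.609 0.064 0.03 ]
scene (400, 188) [ 0.459 -0.417  0.063]
scene (392, 180) [ 0.492 -0.416  0.081]
scene (280, 190) [ 0.739 -0.133  0.091]
scene (323, 200) [ 0.602 -0.182  0.089]
scene (364, 240) [ 0.428 -0.155  0.045]
top blue [279. 236.] 345 z 0.0422 circ [0.4726 0.0023 0.0368 0.03  ] mid [0.4721 0.0023 0.0426]
top blue [228. 236.] 208 z 0.0329 circ [0.4747 0.1567 0.0283 0.03  ] mid [0.4756 0.1561 0.0329]
top (264, 190) [0.612 0.053 0.035]
top (229, 236) [ 0.476  0.16  -0.002]
top (432, 229) [ 0.498 -0.442  0.058]
top (424, 265) [ 0.395 -0.412  0.079]
top (355, 184) [ 0.638 -0.222  0.005]
top (341, 250) [ 0.436 -0.179  0.044]
top (340, 147) [ 0.601 -0.161  0.583]
```

Run:
```python
from h import *
a=np.load("scene0.npz")["i"];b=np.load("top0.npz")["i"]
c1=cv2.resize(a[120:290,190:450],None,fx=3,fy=3,interpolation=3)[:510,:780]
cv2.imwrite("pics/c1.png",c1[...,::-1])
```

```text
(no output)
```

View pics/c1.png

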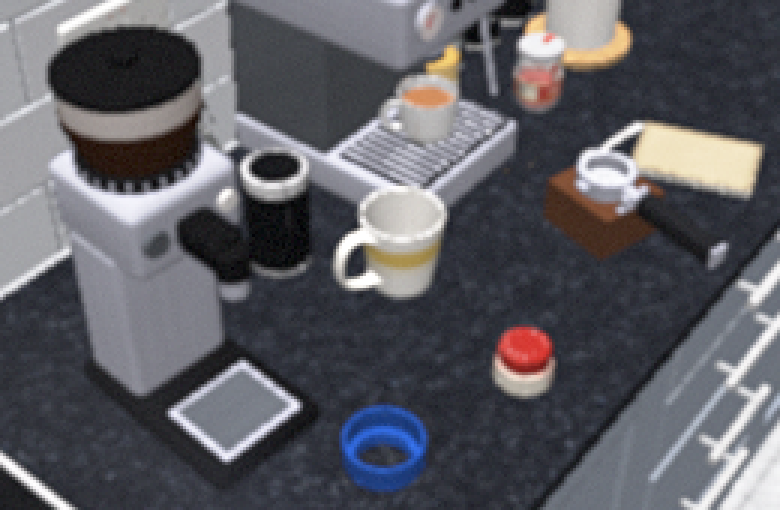

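The crop shows the snout with its grey spout end at about crop (234,290), full image (268,216). The portafilter head is at full image (392,178) with the handle tip at (430,204). Next I'll fit these features.

```bash
cat >> h.py <<'E'
from scipy.optimize import least_squares
def circ(p,r=None):
    c=np.median(p[:,:2],0)
    if r: return least_squares(lambda q:np.hypot(p[:,0]-q[0],p[:,1]-q[1])-r,c,loss='soft_l1',f_scale=.001).x
    return least_squares(lambda q:np.hypot(p[:,0]-q[0],p[:,1]-q[1])-q[2],[*c,.03],loss='soft_l1',f_scale=.001).x
E
python3 - <<'E'
from h import *
for n in("scene","top"):
    d=np.load(n+"0.npz"); W=d["W"]; I=d["i"].reshape(-1,3).astype(int); q=W.reshape(-1,3)
    def sel(x0,x1,y0,y1,z0,z1): return (q[:,0]>x0)&(q[:,0]<x1)&(q[:,1]>y0)&(q[:,1]<y1)&(q[:,2]>z0)&(q[:,2]<z1)
    def rect(t): 
        r=cv2.minAreaRect(t[:,:2].astype(np.float32)*1000); return np.round(r[0],1),np.round(r[1],1),round(r[2],1)
    m=sel(.43,.55,-.5,-.35,.074,.088); print(n,"rim",m.sum(),np.median(q[m],0).round(4),circ(q[m]).round(4))
    m=sel(.25,.425,-.5,-.33,.06,.095); t=q[m]; 
    v=np.linalg.svd(t[:,:2]-t[:,:2].mean(0))[2][0]; print(n,"handle",m.sum(),t.mean(0).round(4),t.min(0).round(3),np.degrees(np.arctan(v[1]/v[0])).round(1),rect(t))
    m=sel(.4,.56,-.5,-.35,.05,.062); print(n,"stand",m.sum(),rect(q[m]))
    m=sel(.5,.85,-.05,.2,.012,.045); print(n,"base",m.sum(),rect(q[m]),q[m].min(0).round(3),q[m].max(0).round(3))
    for a in (.18,.19,.2,.21,.22,.24):
        m=sel(.45,.66,-.05,.2,a,a+.01)
        if m.sum()>5: print(n,"snout",a,m.sum(),np.median(q[m],0).round(4),q[m].min(0).round(3),q[m].max(0).round(3))
    m=sel(.55,.95,-.05,.2,.08,.17); 
    if m.sum()>20:print(n,"col",m.sum(),rect(q[m]),q[m].min(0).round(3),q[m].max(0).round(3))
    m=sel(.4,.95,-.05,.2,.32,.42); 
    if m.sum()>20:print(n,"hop",m.sum(),circ(q[m]).round(3),q[m].max(0).round(3))
E
```

```text
scene rim 195 [ 0.494  -0.4238  0.0798] [ 0.5011 -0.4351  0.032 ]
scene handle 225 [ 0.3819 -0.3984  0.0744] [ 0.341 -0.426  0.06 ] -14.1 (array([ 384.5, -402.2]), array([27.3, 87.9]), 73.8)
scene stand 255 (array([ 487.4, -425.2]), array([145.5,  96.6]), 16.0)
scene base 2187 (array([639.6,  74.1]), array([279. , 203.5]), 0.0) [ 0.5   -0.028  0.012] [0.779 0.176 0.045]
scene snout 0.19 10 [0.5907 0.0708 0.199 ] [0.584 0.055 0.196] [0.601 0.072 0.2  ]
scene snout 0.2 41 [0.5902 0.07   0.2066] [0.584 0.052 0.2  ] [0.659 0.109 0.21 ]
scene snout 0.21 65 [0.6509 0.0761 0.2169] [ 0.581 -0.001  0.21 ] [0.66  0.114 0.22 ]
scene snout 0.22 92 [0.638  0.0753 0.2243] [0.579 0.004 0.22 ] [0.659 0.113 0.23 ]
scene snout 0.24 224 [0.6305 0.0732 0.2454] [ 0.58  -0.001  0.24 ] [0.66  0.113 0.25 ]
scene col 994 (array([816.9,  90.6]), array([274. , 169.4]), 2.7) [ 0.683 -0.     0.08 ] [0.95  0.182 0.17 ]
scene hop 1924 [0.705 0.056 0.051] [0.95  0.173 0.412]
top rim 294 [ 0.485  -0.4276  0.0797] [ 0.4928 -0.4359  0.0337]
top handle 297 [ 0.3807 -0.4043  0.0775] [ 0.336 -0.427  0.061] -15.7 (array([ 381.2, -405.7]), array([24.6, 91.5]), 74.2)
top stand 678 (array([ 481.2, -433.3]), array([ 92.8, 132.8]), 74.5)
top base 1558 (array([603.5,  77.3]), array([211.3, 192.7]), 1.6) [ 0.5   -0.022  0.012] [0.712 0.171 0.045]
top snout 0.21 7 [0.5873 0.0438 0.2182] [0.577 0.002 0.212] [0.643 0.054 0.22 ]
top snout 0.22 30 [0.6421 0.0377 0.225 ] [ 0.575 -0.007  0.22 ] [0.66  0.084 0.23 ]
top snout 0.24 150 [0.5976 0.0515 0.2452] [ 0.576 -0.007  0.24 ] [0.658 0.105 0.25 ]
top col 25 (array([685.2,  -1.1]), array([ 5.3, 17.1]), 38.7) [ 0.681 -0.006  0.081] [0.693 0.007 0.143]
```

```bash
cat >> h.py <<'E'
def annulus(p,a,b):
    c=(p.min(0)+p.max(0))[:2]/2
    def g(q):
        r=np.hypot(p[:,0]-q[0],p[:,1]-q[1]); return np.maximum(a-r,0)+np.maximum(r-b,0)+.02*np.abs(r-(a+b)/2)
    best=min((least_squares(g,c+[dx,dy],loss='soft_l1',f_scale=.001) for dx in(-.006,0,.006) for dy in(-.006,0,.006)),key=lambda s:s.cost)
    return best.x,best.cost
E
python3 - <<'E'
from h import *
for n in("scene","top"):
    d=np.load(n+"0.npz"); W=d["W"]; I=d["i"].reshape(-1,3).astype(int); q=W.reshape(-1,3)
    def sel(x0,x1,y0,y1,z0,z1): return (q[:,0]>x0)&(q[:,0]<x1)&(q[:,1]>y0)&(q[:,1]<y1)&(q[:,2]>z0)&(q[:,2]<z1)
    m=sel(.445,.55,-.5,-.37,.0765,.084); t=q[m];print(n,"rim",m.sum(),t.min(0).round(4),t.max(0).round(4),annulus(t,.0255,.0335))
    m=sel(.43,.53,.1,.2,.0285,.036)&(I[:,2]>I[:,0]+50);print(n,"fun",m.sum(),annulus(q[m],.027,.030), annulus(q[sel(.43,.53,-.05,.05,.037,.046)],.0,.1)[1])
    m=sel(.64,.67,-.02,.13,.255,.30); t=q[m]
    if m.sum()>30:
        c=np.median(t,0); v=np.linalg.svd(t-t.mean(0))[2]; print(n,"front",m.sum(),c.round(4),v[2].round(3),t.min(0).round(4),t.max(0).round(4))
    # base: left/right edges of dark base at z~.02
    m=sel(.52,.72,-.05,.16,.012,.03); t=q[m]; print(n,"zs",np.percentile(t[:,2],[5,50,95]).round(4) if len(t) else 0)
    for x in np.arange(.53,.68,.02):
        s=t[abs(t[:,0]-x)<.006]
        if len(s): print("  x",x.round(2),s[:,1].min().round(4),s[:,1].max().round(4))
    print("front edge", t[:,0].min().round(4))
    m=sel(.56,.64,.03,.1,.194,.209); t=q[m]
    if m.sum()>8: print(n,"spout",m.sum(),t.min(0).round(4),t.max(0).round(4),circ(t,.013).round(4))
    m=sel(.56,.64,.0,.12,.225,.29); t=q[m]; 
    if m.sum(): print(n,"snout",m.sum(),t.min(0).round(4),t.max(0).round(4),np.percentile(t[:,1],[1,50,99]).round(4),circ(t[t[:,0]<.6],.019).round(4))
E
```

```text
scene rim 128 [ 0.445  -0.4707  0.0765] [ 0.5404 -0.4015  0.0839] (array([ 0.50239347, -0.43602935]), np.float64(0.0003302112942095921))
scene fun 84 (array([0.4791059 , 0.15820701]), np.float64(3.494245086144296e-06)) 3.815996469401365e-06
scene front 629 [0.6555 0.0602 0.2753] [-0.863  0.078  0.5  ] [ 0.6401 -0.0022  0.2552] [0.67   0.1158 0.2996]
scene zs [0.0154 0.0277 0.0297]
  x 0.57 -0.0013 0.1273
  x 0.59 -0.0023 0.1268
  x 0.61 -0.0026 0.125
  x 0.63 -0.0053 0.1232
  x 0.65 -0.0063 0.1218
  x 0.67 -0.0096 0.1217
front edge 0.5569
scene spout 39 [0.5838 0.0525 0.1958] [0.6014 0.0731 0.209 ] [0.5808 0.075 ]
scene snout 378 [0.5789 0.0084 0.2251] [0.6399 0.0799 0.2576] [0.0161 0.0676 0.0787] [0.6038 0.061 ]
top rim 189 [ 0.445  -0.4772  0.0765] [ 0.531  -0.3997  0.084 ] (array([ 0.49699408, -0.43716722]), np.float64(0.0003437761523222558))
top fun 51 (array([0.47458078, 0.15648626]), np.float64(4.300358381103328e-07)) 2.986855409445068e-06
top front 225 [0.6467 0.0409 0.2714] [-0.953  0.04   0.301] [ 0.6401 -0.0064  0.2551] [0.6535 0.1083 0.2803]
top zs [0.0199 0.0274 0.0297]
  x 0.55 -0.0009 0.033
  x 0.57 -0.0042 0.1262
  x 0.59 -0.0064 0.1234
  x 0.61 -0.0067 0.1209
  x 0.63 -0.0092 0.118
  x 0.65 -0.0112 0.0695
  x 0.67 -0.0133 0.068
front edge 0.5537
top snout 410 [0.5754 0.0053 0.2255] [0.64   0.09   0.2709] [0.0075 0.054  0.0757] [0.6045 0.0574]
```

```bash
cat >> h.py <<'E'
from scipy.spatial.transform import Rotation as Ro
def go(x,y,z,yaw,ref=None):
    """tool-down target; prints tool shift cm & rotvec deg"""
    o=ctrl.observe(); R=Ro.from_rotvec(o["tool_rot"]); a=np.radians(yaw)
    T=Ro.from_matrix(np.array([[np.cos(a),np.sin(a),0],[np.sin(a),-np.cos(a),0],[0,0,-1]]))
    d=R.inv().apply(np.array([x,y,z])-o["position"])*100
    print("t",round(o["t"],2),"pos",o["position"].round(4),"F",o["contact_force"].round(1),"w",round(o["grip_width"],4),"gf",round(o["gripper_force"],1),"\n shift",d.round(2),"turn",np.degrees((R.inv()*T).as_rotvec()).round(2))
E
python3 - <<'E'
from h import *
go(.45,-.35,.25,-15)
a=np.load("scene0.npz")["i"];b=np.load("top0.npz")["i"]
c1=cv2.resize(a[155:225,350:450],None,fx=5,fy=5,interpolation=2)
c2=cv2.resize(b[195:295,395:475],None,fx=3.5,fy=3.5,interpolation=2)
cv2.imwrite("pics/c2.png",np.hstack([c1,c2])[...,::-1])
E
```

```text
t 0.1 pos [ 0.2223 -0.6368  0.2216] F [-0.3  0.3  0.3] w 0.0871 gf 0.0 
 shift [ 30.95 -19.57  -2.81] turn [-0.1   0.04 34.25]
```

View pics/c2.png

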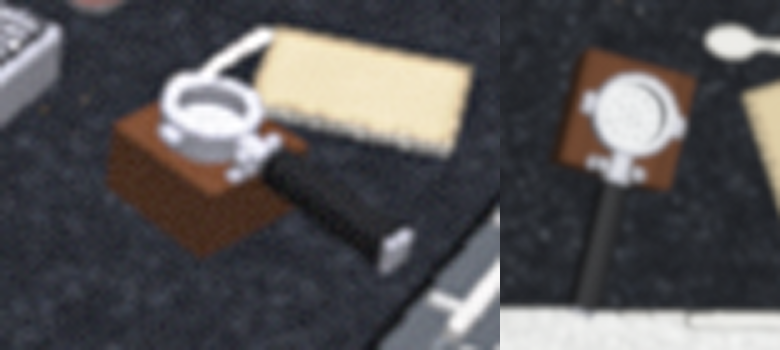

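Left half: the head's rim ellipse spans crop x 161–264 with its top at y 72, so its centre is about (392,176) in the scene image. Right half: head centre at crop (632,112), or (432.5,227) in the top image, with the handle running down-left to the edge.

```bash
cat >> h.py <<'E'
def cam(n):
    s=ctrl.snapshot(n); return s,200/np.tan(np.radians(s["vertical_fov"])/2)
def ray(s,f,u,v,z):
    E=s["extrinsics"]; d=E[:3,:3]@np.array([(u-s["cx"])/f,(v-s["cy"])/f,1]); c=E[:3,3]; return c+d*(z-c[2])/d[2]
def proj(s,f,P):
    E=s["extrinsics"]; p=(np.atleast_2d(P)-E[:3,3])@E[:3,:3]; return np.c_[s["cx"]+f*p[:,0]/p[:,2],s["cy"]+f*p[:,1]/p[:,2]]
E
python3 - <<'E'
from h import *
th=np.linspace(0,2*np.pi,60)
for n,u,v in(("scene",392,175.8),("top",432.3,226.7)):
    s,f=cam(n); c=ray(s,f,u,v,.08); print(n,c.round(4))
    p=proj(s,f,c+.0335*np.c_[np.cos(th),np.sin(th),0*th]); print(p.min(0).round(1),p.max(0).round(1))
    d=np.load(n+"0.npz"); i=d["i"].astype(int); W=d["W"]
    m=(i.min(-1)>110)&(abs(W[...,0]-.495)<.06)&(abs(W[...,1]+.43)<.05)&(W[...,2]>.05)
    vv,uu=np.nonzero(m); print(" bright bbox",uu.min(),uu.max(),vv.min(),vv.max())
    for r in range(vv.min(),vv.max()+1): print((r,uu[vv==r].min(),uu[vv==r].max()),end=" ")
    print()
    # handle tip/line by dark-above-table points
    t=W[(W[...,0]>.3)&(W[...,0]<.43)&(W[...,1]<-.36)&(W[...,1]>-.46)&(W[...,2]>.072)&(W[...,2]<.09)]
    v=np.linalg.svd(t[:,:2]-t[:,:2].mean(0))[2][0]; print(" top of handle",len(t),t.mean(0).round(4),np.degrees(np.arctan(v[1]/v[0])).round(1))
E
```

```text
scene [ 0.5048 -0.4383  0.08  ]
[382.1 170. ] [402.  181.8]
 bright bbox 382 405 170 191
(170, np.int64(387), np.int64(393)) (171, np.int64(385), np.int64(396)) (172, np.int64(383), np.int64(399)) (173, np.int64(383), np.int64(400)) (174, np.int64(382), np.int64(401)) (175, np.int64(382), np.int64(401)) (176, np.int64(382), np.int64(401)) (177, np.int64(382), np.int64(401)) (178, np.int64(383), np.int64(402)) (179, np.int64(382), np.int64(402)) (180, np.int64(382), np.int64(401)) (181, np.int64(382), np.int64(404)) (182, np.int64(382), np.int64(405)) (183, np.int64(383), np.int64(405)) (184, np.int64(384), np.int64(405)) (185, np.int64(386), np.int64(404)) (186, np.int64(388), np.int64(402)) (187, np.int64(391), np.int64(401)) (188, np.int64(396), np.int64(401)) (189, np.int64(395), np.int64(400)) (190, np.int64(395), np.int64(398)) (191, np.int64(396), np.int64(396)) 
 top of handle 159 [ 0.386  -0.4016  0.0784] -15.0
top [ 0.5029 -0.4377  0.08  ]
[420.5 215. ] [444.1 238.5]
 bright bbox 418 446 215 247
(215, np.int64(432), np.int64(434)) (216, np.int64(428), np.int64(438)) (217, np
[... 459 characters left out ...]
 (230, np.int64(422), np.int64(446)) (231, np.int64(422), np.int64(446)) (232, np.int64(422), np.int64(446)) (233, np.int64(423), np.int64(446)) (234, np.int64(423), np.int64(445)) (235, np.int64(424), np.int64(443)) (236, np.int64(425), np.int64(442)) (237, np.int64(426), np.int64(441)) (238, np.int64(427), np.int64(439)) (239, np.int64(421), np.int64(437)) (240, np.int64(420), np.int64(433)) (241, np.int64(420), np.int64(432)) (242, np.int64(420), np.int64(434)) (243, np.int64(423), np.int64(435)) (244, np.int64(424), np.int64(436)) (245, np.int64(425), np.int64(436)) (246, np.int64(426), np.int64(435)) (247, np.int64(428), np.int64(431)) 
 top of handle 282 [ 0.3839 -0.4064  0.0788] -15.1
```

```bash
python3 -m handwheel '[{"x":31,"y":-19.6,"z":-2.8,"rz":34},{"x":31,"y":-19.6,"z":-2.8,"rz":34},{"x":31,"y":-19.6,"z":-2.8,"rz":34},{"x":31,"y":-19.6,"z":-2.8,"rz":34},{"x":31,"y":-19.6,"z":-2.8,"rz":34},{"x":31,"y":-19.6,"z":-2.8,"rz":34},{"x":31,"y":-19.6,"z":-2.8,"rz":34},{"x":31,"y":-19.6,"z":-2.8,"rz":34},{"x":31,"y":-19.6,"z":-2.8,"rz":34},{"x":31,"y":-19.6,"z":-2.8,"rz":34}]'; python3 -c "
from h import *
go(.4768,.1573,.10,-15)"
```

```text
t 0.2 pos [ 0.2224 -0.637   0.2219] F [ 0.5  0.1 -0.4] w 0.087 gf 0.0 
 shift [ 50.2  -66.59  12.27] turn [-6.000e-02  2.000e-02  3.424e+01]invalid input at $[0]: expected keys x, y, z, rx, ry, rz, fingers
```

```bash
python3 -m handwheel '[{"x":31,"y":-19.6,"z":-2.8,"rx":0,"ry":0,"rz":34.2,"fingers":0},{"x":31,"y":-19.6,"z":-2.8,"rx":0,"ry":0,"rz":34.2,"fingers":0},{"x":31,"y":-19.6,"z":-2.8,"rx":0,"ry":0,"rz":34.2,"fingers":0},{"x":31,"y":-19.6,"z":-2.8,"rx":0,"ry":0,"rz":34.2,"fingers":0},{"x":31,"y":-19.6,"z":-2.8,"rx":0,"ry":0,"rz":34.2,"fingers":0},{"x":31,"y":-19.6,"z":-2.8,"rx":0,"ry":0,"rz":34.2,"fingers":0},{"x":31,"y":-19.6,"z":-2.8,"rx":0,"ry":0,"rz":34.2,"fingers":0},{"x":31,"y":-19.6,"z":-2.8,"rx":0,"ry":0,"rz":34.2,"fingers":0},{"x":31,"y":-19.6,"z":-2.8,"rx":0,"ry":0,"rz":34.2,"fingers":0},{"x":31,"y":-19.6,"z":-2.8,"rx":0,"ry":0,"rz":34.2,"fingers":0},{"x":31,"y":-19.6,"z":-2.8,"rx":0,"ry":0,"rz":34.2,"fingers":0}]'; python3 -c "
from h import *
go(.4768,.1573,.12,-15)"
```

```text
t: 1.3
position: [0.449, -0.352, 0.2503]
tool_rot: [3.113, -0.414, -0.002]
contact_force: [-0.3, -0.2, 0.4]
grip_width: 0.0868
gripper_force: 0.0
t 1.3 pos [ 0.449  -0.352   0.2503] F [-0.3 -0.2  0.4] w 0.0868 gf 0.0 
 shift [-10.62 -49.9   12.99] turn [ 0.05  0.05 -0.16]
```

```bash
python3 -m handwheel '[{"x":-10.6,"y":-49.9,"z":13,"rx":0,"ry":0,"rz":0,"fingers":0},{"x":-10.6,"y":-49.9,"z":13,"rx":0,"ry":0,"rz":0,"fingers":0},{"x":-10.6,"y":-49.9,"z":13,"rx":0,"ry":0,"rz":0,"fingers":0},{"x":-10.6,"y":-49.9,"z":13,"rx":0,"ry":0,"rz":0,"fingers":0},{"x":-10.6,"y":-49.9,"z":13,"rx":0,"ry":0,"rz":0,"fingers":0},{"x":-10.6,"y":-49.9,"z":13,"rx":0,"ry":0,"rz":0,"fingers":0},{"x":-10.6,"y":-49.9,"z":13,"rx":0,"ry":0,"rz":0,"fingers":0},{"x":-10.6,"y":-49.9,"z":13,"rx":0,"ry":0,"rz":0,"fingers":0},{"x":-10.6,"y":-49.9,"z":13,"rx":0,"ry":0,"rz":0,"fingers":0},{"x":-10.6,"y":-49.9,"z":13,"rx":0,"ry":0,"rz":0,"fingers":0},{"x":-10.6,"y":-49.9,"z":13,"rx":0,"ry":0,"rz":0,"fingers":0},{"x":-10.6,"y":-49.9,"z":13,"rx":0,"ry":0,"rz":0,"fingers":0},{"x":-10.6,"y":-49.9,"z":13,"rx":0,"ry":0,"rz":0,"fingers":0},{"x":-10.6,"y":-49.9,"z":13,"rx":0,"ry":0,"rz":0,"fingers":0}]'; python3 -c "
from h import *
go(.4768,.1573,.0105,-15)
th=np.linspace(0,2*np.pi,60)
i,W,f,e=snap('scene'); cv2.imwrite('pics/a1.png',cv2.resize(i[220:360,200:380],None,fx=4,fy=4,interpolation=2)[...,::-1])"
```

```text
t: 2.7
position: [0.4776, 0.1568, 0.1206]
tool_rot: [3.113, -0.415, 0.0]
contact_force: [0.3, -0.8, 0.0]
grip_width: 0.0866
gripper_force: 0.0
t 2.7 pos [0.4776 0.1568 0.1206] F [ 0.3 -0.8  0. ] w 0.0866 gf 0.0 
 shift [-0.09 -0.04 11.01] turn [ 0.07 -0.02 -0.19]
```

View pics/a1.png

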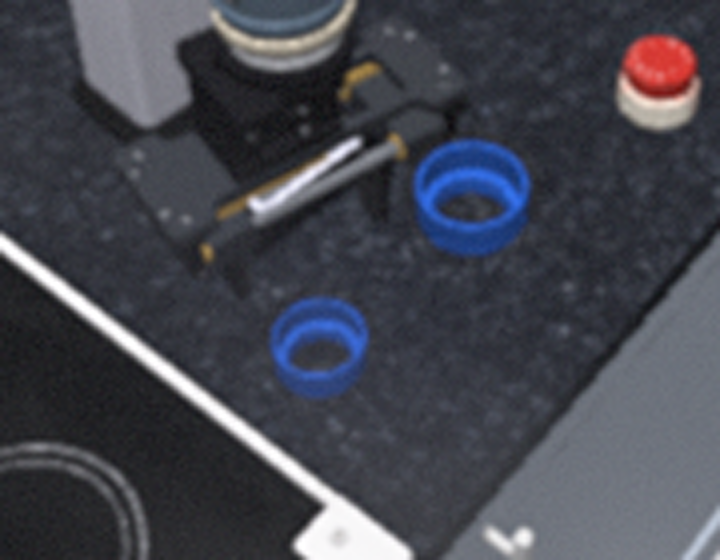

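The fingers straddle the small funnel, which sits at crop (320,345). I'll descend and grip.

```bash
python3 -m handwheel '[{"x":-0.1,"y":0,"z":4,"rx":0,"ry":0,"rz":0,"fingers":0},{"x":-0.1,"y":0,"z":8,"rx":0,"ry":0,"rz":0,"fingers":0},{"x":-0.1,"y":0,"z":10,"rx":0,"ry":0,"rz":0,"fingers":0},{"x":-0.1,"y":0,"z":11,"rx":0,"ry":0,"rz":0,"fingers":0},{"x":-0.1,"y":0,"z":11,"rx":0,"ry":0,"rz":0,"fingers":0},{"x":-0.1,"y":0,"z":11,"rx":0,"ry":0,"rz":0,"fingers":1},{"x":-0.1,"y":0,"z":11,"rx":0,"ry":0,"rz":0,"fingers":1},{"x":-0.1,"y":0,"z":11,"rx":0,"ry":0,"rz":0,"fingers":1},{"x":-0.1,"y":0,"z":11,"rx":0,"ry":0,"rz":0,"fingers":1},{"x":-0.1,"y":0,"z":11,"rx":0,"ry":0,"rz":0,"fingers":1},{"x":-0.1,"y":0,"z":11,"rx":0,"ry":0,"rz":0,"fingers":1},{"x":-0.1,"y":0,"z":11,"rx":0,"ry":0,"rz":0,"fingers":1},{"x":-0.1,"y":0,"z":11,"rx":0,"ry":0,"rz":0,"fingers":1},{"x":-0.1,"y":0,"z":11,"rx":0,"ry":0,"rz":0,"fingers":1}]' 20; python3 -c "
from h import *
go(.4768,.1573,.0105,-15)"
```

```text
t: 4.15
position: [0.4763, 0.1593, 0.0111]
tool_rot: [3.114, -0.409, 0.001]
contact_force: [-1.4, -2.7, 6.9]
grip_width: 0.0596
gripper_force: 20.1
t 4.15 pos [0.4763 0.1593 0.0111] F [-1.4 -2.7  6.9] w 0.0596 gf 20.1 
 shift [0.1  0.18 0.06] turn [ 0.03 -0.04  0.03]
```

```bash
python3 -m handwheel '[{"x":0,"y":0,"z":-2,"rx":0,"ry":0,"rz":0,"fingers":1},{"x":0,"y":0,"z":-6,"rx":0,"ry":0,"rz":0,"fingers":1},{"x":0,"y":0,"z":-11,"rx":0,"ry":0,"rz":0,"fingers":1},{"x":0,"y":0,"z":-16,"rx":0,"ry":0,"rz":0,"fingers":1},{"x":0,"y":0,"z":-19,"rx":0,"ry":0,"rz":0,"fingers":1},{"x":0,"y":0,"z":-19,"rx":0,"ry":0,"rz":0,"fingers":1}]'; python3 -c "
from h import *
go(.503,-.438,.16,-15)"
```

```text
t: 4.75
position: [0.4788, 0.1612, 0.2052]
tool_rot: [-3.11, 0.408, -0.015]
contact_force: [0.8, 0.9, -0.7]
grip_width: 0.0595
gripper_force: 20.1
t 4.75 pos [0.4788 0.1612 0.2052] F [ 0.8  0.9 -0.7] w 0.0595 gf 20.1 
 shift [17.77 57.29  4.35] turn [-0.33 -0.5   0.04]
```

```bash
python3 -m handwheel '[{"x":3,"y":10,"z":0,"rx":0,"ry":0,"rz":0,"fingers":1},{"x":17.8,"y":57.3,"z":4.3,"rx":0,"ry":0,"rz":0,"fingers":1},{"x":17.8,"y":57.3,"z":4.3,"rx":0,"ry":0,"rz":0,"fingers":1},{"x":17.8,"y":57.3,"z":4.3,"rx":0,"ry":0,"rz":0,"fingers":1},{"x":17.8,"y":57.3,"z":4.3,"rx":0,"ry":0,"rz":0,"fingers":1},{"x":17.8,"y":57.3,"z":4.3,"rx":0,"ry":0,"rz":0,"fingers":1},{"x":17.8,"y":57.3,"z":4.3,"rx":0,"ry":0,"rz":0,"fingers":1},{"x":17.8,"y":57.3,"z":4.3,"rx":0,"ry":0,"rz":0,"fingers":1},{"x":17.8,"y":57.3,"z":4.3,"rx":0,"ry":0,"rz":0,"fingers":1},{"x":17.8,"y":57.3,"z":4.3,"rx":0,"ry":0,"rz":0,"fingers":1},{"x":17.8,"y":57.3,"z":4.3,"rx":0,"ry":0,"rz":0,"fingers":1},{"x":17.8,"y":57.3,"z":4.3,"rx":0,"ry":0,"rz":0,"fingers":1},{"x":17.8,"y":57.3,"z":4.3,"rx":0,"ry":0,"rz":0,"fingers":1},{"x":17.8,"y":57.3,"z":4.3,"rx":0,"ry":0,"rz":0,"fingers":1},{"x":17.8,"y":57.3,"z":4.3,"rx":0,"ry":0,"rz":0,"fingers":1},{"x":17.8,"y":57.3,"z":4.3,"rx":0,"ry":0,"rz":0,"fingers":1},{"x":17.8,"y":57.3,"z":4.3,"rx":0,"ry":0,"rz":0,"fingers":1}]'
python3 - <<'E'
from h import *
go(.503,-.438,.12,-15)
o=ctrl.observe()
out=[]
for n in("scene","top"):
    i,W,f,e=snap(n); j=i.astype(int); np.savez(n+"1.npz",i=i,W=W)
    m=(j[...,2]>j[...,0]+50)&(j[...,2]>j[...,1]+30)&(abs(W[...,1]+.43)<.1)&(W[...,2]>.1)
    p=W[m]; t=p[p[:,2]>np.percentile(p[:,2],95)-.006]
    print(n,m.sum(),p.min(0).round(4),p.max(0).round(4),"outer r30",circ(p,.030).round(4),"ann",annulus(t,.027,.030))
    vv,uu=np.nonzero(m)
    cu,cv=int(uu.mean()),int(vv.mean()); out.append(cv2.resize(i[cv-45:cv+55,cu-50:cu+50],(400,400),interpolation=2))
cv2.imwrite("pics/b1.png",np.hstack(out)[...,::-1])
E
```

```text
t: 6.45
position: [0.5008, -0.4382, 0.1578]
tool_rot: [-3.115, 0.405, -0.0]
contact_force: [-0.9, -0.4, -1.5]
grip_width: 0.0596
gripper_force: 20.1
t 6.45 pos [ 0.5008 -0.4382  0.1578] F [-0.9 -0.4 -1.5] w 0.0596 gf 20.1 
 shift [ 0.21 -0.08  3.78] turn [-0.03 -0.01  0.18]
scene 187 [ 0.4754 -0.4731  0.1474] [ 0.527  -0.4033  0.1884] outer r30 [ 0.5074 -0.433 ] ann (array([ 0.50493543, -0.43504814]), np.float64(1.5599393726724425e-05))
top 17 [ 0.4689 -0.4424  0.1529] [ 0.4769 -0.4068  0.2455] outer r30 [ 0.4441 -0.4273] ann (array([ 0.44478728, -0.40818343]), np.float64(8.00033852842219e-10))
```

View pics/b1.png

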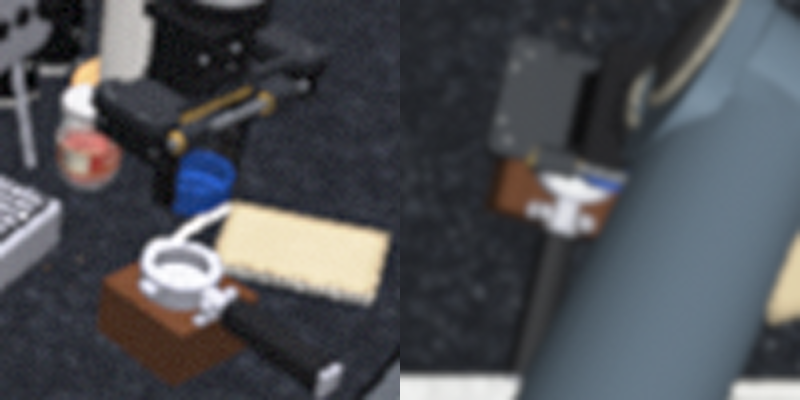

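Left: the blue funnel hangs at crop (205,180), over the rim at about (180,262) as expected with the height difference. The top view is blocked by the forearm, so I'll refine the relative offset in the scene camera.

```bash
cat > fit.py <<'E'
from h import *
s,f=cam("scene")
th=np.radians(np.arange(0,360,4))
def score(g,c,z,r,arc):
    a=arc; P=np.c_[c[0]+r*np.cos(a),c[1]+r*np.sin(a),0*a+z]
    def smp(rr):
        P=np.c_[c[0]+rr*np.cos(a),c[1]+rr*np.sin(a),0*a+z]; p=proj(s,f,P).astype(np.float32)
        return cv2.remap(g,p[:,0].reshape(1,-1),p[:,1].reshape(1,-1),cv2.INTER_LINEAR)[0]
    return smp(r-.0025).mean()-smp(r+.0025).mean()
def best(g,c0,z,r,arc):
    B=[(score(g,(c0[0]+dx/1000,c0[1]+dy/1000),z,r,arc),dx,dy) for dx in np.arange(-12,12.1,.5) for dy in np.arange(-12,12.1,.5)]
    b=sorted(B)[::-1]; k=np.array(b[:5]); return round(k[0,0],1),(np.array(c0)+k[:,1:].mean(0)/1000).round(4)
E
python3 - <<'E'
from fit import *
i0=np.load("scene0.npz")["i"]; d1=np.load("scene1.npz"); i1=d1["i"]; W0=np.load("scene0.npz")["W"]; W1=d1["W"]
g0=i0.min(-1).astype(np.float32); g1=i1[...,2].astype(np.float32)-i1[...,0]
cam_az=np.arctan2(.5746+.438,.023-.503)
far=cam_az+np.pi+np.radians(np.arange(-100,101,4))
far=far[[abs((np.degrees(a)-75+180)%360-180)>16 and abs((np.degrees(a)+105+180)%360-180)>16 for a in far]]
for ch,g in (("min0",g0),("min1",i1.min(-1).astype(np.float32))):
    print(ch,best(g,(.503,-.437),.08,.0335,far))
full=cam_az+np.pi+np.radians(np.arange(-90,91,4))
for z in(.1745,.1768,.179): print("fun",z,best(g1,(.503,-.437),z,.030,full))
for z,r in((.08,.0255),): print("bore?",best(-g0,(.503,-.437),z,r,th))
# same on initial funnel as check
print("fun0",best(i0[...,2].astype(np.float32)-i0[...,0],(.477,.157),.03,.03,np.arctan2(.5746-.157,.023-.477)+np.pi+np.radians(np.arange(-90,91,4))))
q=W0.reshape(-1,3); k=(np.hypot(q[:,0]-.504,q[:,1]+.437)<.037)&(q[:,2]>.077)&(q[:,2]<.084); t=q[k]
print(k.sum(),annulus(t,.0255,.0335),np.median(t[:,2]))
q=W1.reshape(-1,3); k=(np.hypot(q[:,0]-.504,q[:,1]+.437)<.034)&(q[:,2]>.170)&(q[:,2]<.19); print(np.percentile(q[k][:,2],[50,80,95,99]))
E
```

```text
min0 (np.float64(69.2), array([ 0.5085, -0.443 ]))
min1 (np.float64(68.8), array([ 0.5085, -0.443 ]))
fun 0.1745 (np.float64(33.2), array([ 0.5021, -0.4401]))
fun 0.1768 (np.float64(33.1), array([ 0.5006, -0.4368]))
fun 0.179 (np.float64(33.1), array([ 0.4991, -0.4335]))
bore? (np.float64(29.0), array([ 0.5051, -0.4387]))
fun0 (np.float64(67.5), array([0.4795, 0.156 ]))
103 (array([ 0.50582346, -0.4373185 ]), np.float64(1.148411050230128e-05)) 0.08071667507343772
[0.17606012 0.17978766 0.18704612 0.18843667]
```

```bash
python3 -m handwheel '[{"x":0.1,"y":0,"z":2.5,"rx":0,"ry":0,"rz":0,"fingers":1},{"x":0.1,"y":0,"z":4.5,"rx":0,"ry":0,"rz":0,"fingers":1},{"x":0.1,"y":0,"z":5.6,"rx":0,"ry":0,"rz":0,"fingers":1},{"x":0.1,"y":0,"z":5.6,"rx":0,"ry":0,"rz":0,"fingers":1},{"x":0.1,"y":0,"z":5.6,"rx":0,"ry":0,"rz":0,"fingers":1}]'
python3 - <<'E'
from h import *
go(.503,-.438,.12,-15)
P=[]
i,W,f,e=snap("scene"); np.savez("scene2.npz",i=i,W=W); j=i.astype(int)
m=(j[...,2]>j[...,0]+50)&(j[...,2]>j[...,1]+30)&(abs(W[...,1]+.43)<.1)&(W[...,2]>.08)
p=W[m]; print(m.sum(),np.percentile(p[:,2],[2,50,90,98]).round(4)); t=p[p[:,2]>.109]
print(annulus(t,.027,.030),annulus(p[p[:,2]<.112],.029,.030)[0],circ(p,.030))
big=cv2.resize(i[140:215,340:450],None,fx=7,fy=7,interpolation=2); cv2.imwrite("pics/b2.png",big[...,::-1])
E
```

```text
t: 7.1
position: [0.5015, -0.4404, 0.1022]
tool_rot: [3.114, -0.409, 0.001]
contact_force: [-0.2, 0.6, -0.4]
grip_width: 0.0596
gripper_force: 20.1
t 7.1 pos [ 0.5015 -0.4404  0.1022] F [-0.2  0.6 -0.4] w 0.0596 gf 20.1 
 shift [ 0.09 -0.27 -1.78] turn [ 0.02 -0.06  0.04]
162 [0.0931 0.1094 0.1212 0.1238]
(array([ 0.50584235, -0.4372694 ]), np.float64(3.831241907145722e-05)) [ 0.50866382 -0.43414657] [ 0.50840949 -0.43531229]
```

View pics/b2.png

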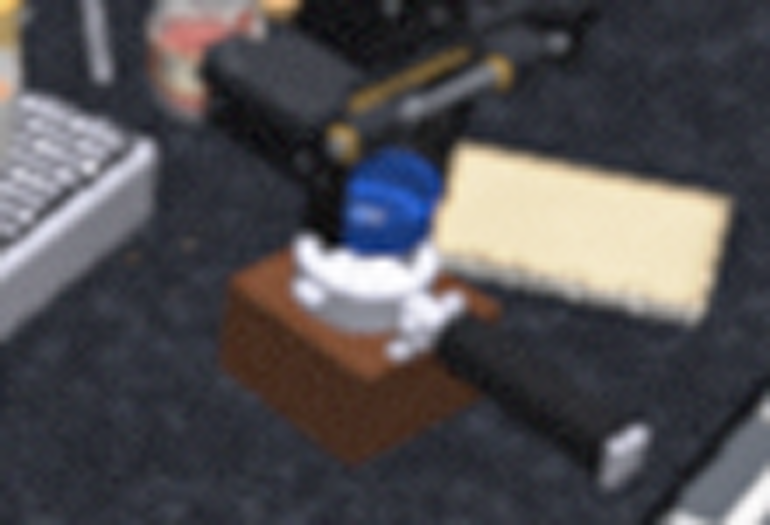

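The funnel's visible blue spans crop x 343–442 against a rim spanning 294–434, so it may sit too far right. The left finger hides part of it, so I'll check numerically.

Run:
```python
from h import *
s,f=cam("scene"); th=np.radians(np.arange(0,360,3))
def ext(c,z,r):
    p=proj(s,f,np.c_[c[0]+r*np.cos(th),c[1]+r*np.sin(th),0*th+z]); return p.min(0).round(1),p.max(0).round(1)
d=np.load("scene2.npz"); j=d["i"].astype(int); W=d["W"]
m=(j[...,2]>j[...,0]+40)&(j[...,2]>j[...,1]+20); m[:150]=0;m[190:]=0;m[:,:370]=0;m[:,420:]=0
vv,uu=np.nonzero(m)
for r in range(vv.min(),vv.max()+1):
    k=uu[vv==r]
    if len(k): print((r,int(k.min()),int(k.max())),end=" ")
print()
c=(.5015,-.4404)
for z,r in((.1212,.03),(.0982,.03),(.0982,.02425),(.0912,.0225)): print("TCP-pred",z,r,ext(c,z,r))
print("rim at .5055,-.438",ext((.5055,-.438),.08,.0335))
for r in (172,176,180,184): print(r,j[r,378:408].min(-1))
for r in (163,166,169,172): print(r,j[r,384:408,2]-j[r,384:408,0])
```

```text
(161, 394, 397) (162, 393, 400) (163, 391, 401) (164, 390, 402) (165, 390, 402) (166, 389, 402) (167, 389, 402) (168, 389, 402) (169, 389, 401) (170, 389, 401) (171, 389, 400) (172, 389, 400) (173, 389, 400) (174, 389, 400) (175, 389, 398) (176, 391, 397) 
TCP-pred 0.1212 0.03 (array([385.6, 160.8]), array([403.8, 171.2]))
TCP-pred 0.0982 0.03 (array([384.9, 166.4]), array([402.8, 176.9]))
TCP-pred 0.0982 0.02425 (array([386.6, 167.4]), array([401.1, 175.8]))
TCP-pred 0.0912 0.0225 (array([386.9, 169.3]), array([400.3, 177.2]))
rim at .5055,-.438 (array([381.8, 170. ]), array([401.7, 181.8]))
172 [ 48  51  44  45  44  37  29  10  17  21  19  31  36  42  45  52  47  30
  29  28  29  27  32  98 157 187 196 195 194 193]
176 [ 54  56  51  80 159 229 243 217 179 189 216 212 161 118 104 109 117 115
 102  84  99 159 231 237 205 176 169 164 168 166]
180 [ 56  56  56 106 168 204 199 187 197 224 238 240 244 251 250 247 248 251
 251 251 247 234 196 138  71  39  46  54  62  63]
184 [ 41  45  50  53  64  89 115 125 125 131 134 135 137 138 137 138 135 135
 137 170 205 227 238 242 238 210 176 133  81  48]
163 [  4   2   3   2  -9 -14   9  47  75  85  88 104  98 105 110 110  91  60
  22 -12 -36 -50 -50 -46]
166 [  1   4   4   0   5  52 116 150 153 144 138 128 115 105  99  91  93 111
 100   7 -47 -52 -46 -44]
169 [ -2  -4  -2   0  21  63  91  94  93  98 106 111 126 139 150 156 153 101
  13 -45 -57 -46 -46 -45]
172 [  0   3   1  -1  23  61  89  96  89  86  93 108 104 100  99 100  83  22
 -38 -54 -47 -46 -46 -47]
```

```bash
python3 -m handwheel '[{"x":0.05,"y":-0.1,"z":0.4,"rx":0,"ry":0,"rz":0,"fingers":1},{"x":0.05,"y":-0.1,"z":0.8,"rx":0,"ry":0,"rz":0,"fingers":1},{"x":0.05,"y":-0.1,"z":1.1,"rx":0,"ry":0,"rz":0,"fingers":1},{"x":0.05,"y":-0.1,"z":1.4,"rx":0,"ry":0,"rz":0,"fingers":1},{"x":0.05,"y":-0.1,"z":1.4,"rx":0,"ry":0,"rz":0,"fingers":1}]'; python3 -c "
from h import *
o=ctrl.observe(); print(o['contact_force'],o['wrist_torque'],o['position'])"
```

```text
t: 7.7
position: [0.5014, -0.4392, 0.0869]
tool_rot: [-3.114, 0.409, 0.001]
contact_force: [-0.1, -0.2, -1.5]
grip_width: 0.0596
gripper_force: 20.1
[-0.07808695 -0.20908296 -1.51590939] [0.01163986 0.03373181 0.05831608] [ 0.5014141  -0.43922985  0.0869327 ]
```

```bash
python3 -m handwheel '[{"x":0,"y":0,"z":0.1,"rx":0,"ry":0,"rz":0,"fingers":1},{"x":0,"y":0,"z":0.2,"rx":0,"ry":0,"rz":0,"fingers":1},{"x":0,"y":0,"z":0.3,"rx":0,"ry":0,"rz":0,"fingers":1},{"x":0,"y":0,"z":0.3,"rx":0,"ry":0,"rz":0,"fingers":1}]'; python3 -m handwheel '[{"x":0,"y":0,"z":0.1,"rx":0,"ry":0,"rz":0,"fingers":1},{"x":0,"y":0,"z":0.1,"rx":0,"ry":0,"rz":0,"fingers":1}]'
```

```text
t: 8.1
position: [0.5018, -0.4396, 0.0847]
tool_rot: [3.114, -0.409, 0.001]
contact_force: [-0.3, -0.5, -0.5]
grip_width: 0.0596
gripper_force: 20.1
t: 8.3
position: [0.502, -0.4397, 0.0843]
tool_rot: [3.114, -0.409, 0.001]
contact_force: [-0.8, 0.4, 4.1]
grip_width: 0.0598
gripper_force: 20.1
```

```bash
python3 -m handwheel '[{"x":0,"y":0,"z":0.1,"rx":0,"ry":0,"rz":0,"fingers":1},{"x":0,"y":0,"z":0.1,"rx":0,"ry":0,"rz":0,"fingers":1},{"x":0,"y":0,"z":0.1,"rx":0,"ry":0,"rz":0,"fingers":1}]'; python3 -m handwheel '[{"x":0,"y":0,"z":0,"rx":0,"ry":0,"rz":0,"fingers":0},{"x":0,"y":0,"z":0,"rx":0,"ry":0,"rz":0,"fingers":0},{"x":0,"y":0,"z":0,"rx":0,"ry":0,"rz":0,"fingers":0},{"x":0,"y":0,"z":0,"rx":0,"ry":0,"rz":0,"fingers":0},{"x":0,"y":0,"z":0,"rx":0,"ry":0,"rz":0,"fingers":0},{"x":0,"y":0,"z":0,"rx":0,"ry":0,"rz":0,"fingers":0},{"x":0,"y":0,"z":-2,"rx":0,"ry":0,"rz":0,"fingers":0},{"x":0,"y":0,"z":-5,"rx":0,"ry":0,"rz":0,"fingers":0},{"x":0,"y":0,"z":-8,"rx":0,"ry":0,"rz":0,"fingers":0},{"x":-6,"y":0,"z":-10,"rx":0,"ry":0,"rz":0,"fingers":0},{"x":-10,"y":0,"z":-10,"rx":0,"ry":0,"rz":0,"fingers":0},{"x":-10,"y":0,"z":-10,"rx":0,"ry":0,"rz":0,"fingers":0}]';  python3 - <<'E'
from h import *
go(.406,-.412,.05,-15)
out=[]
for n,(u,v) in(("scene",(395,185)),("top",(430,235))):
    i,W,f,e=snap(n); np.savez(n+"3.npz",i=i,W=W); j=i.astype(int)
    m=(j[...,2]>j[...,0]+50)&(j[...,2]>j[...,1]+30)&(abs(W[...,1]+.43)<.1)&(W[...,2]>.08)&(W[...,2]<.125)
    p=W[m]; print(n,m.sum())
    if m.sum()>20: t=p[p[:,2]>.0985]; print(np.percentile(p[:,2],[2,50,90,98]).round(4),annulus(t,.027,.03))
    k=(abs(W[...,0]-.49)<.06)&(abs(W[...,1]+.43)<.06)&(W[...,2]>.077)&(W[...,2]<.084)&~m; q=W[k]
    kk=np.hypot(q[:,0]-.504,q[:,1]+.437)<.036; print("rim",kk.sum(),annulus(q[kk],.030,.0335)[0])
    out.append(cv2.resize(i[v-40:v+40,u-40:u+40],(400,400),interpolation=2))
cv2.imwrite("pics/b3.png",np.hstack(out)[...,::-1])
E
```

```text
t: 8.6
position: [0.502, -0.4398, 0.0843]
tool_rot: [3.114, -0.409, 0.002]
contact_force: [-2.0, 1.6, 8.4]
grip_width: 0.0596
gripper_force: 20.1
t: 9.8
position: [0.3981, -0.4129, 0.1827]
tool_rot: [-3.113, 0.417, 0.008]
contact_force: [-0.3, -0.6, 0.6]
grip_width: 0.0869
gripper_force: 0.0
t 9.8 pos [ 0.3981 -0.4129  0.1827] F [-0.3 -0.6  0.6] w 0.0869 gf 0.0 
 shift [ 0.8  -0.3  13.27] turn [ 0.02  0.3  -0.27]
scene 206
[0.0811 0.0937 0.1036 0.1061] (array([ 0.50644386, -0.43612781]), np.float64(1.2509936547310182e-05))
rim 52 [ 0.50573815 -0.43609935]
top 188
[0.0809 0.0903 0.105  0.1084] (array([ 0.5000308 , -0.43767917]), np.float64(1.2985436827788603e-06))
rim 52 [ 0.50030179 -0.43690775]
```

View pics/b3.png

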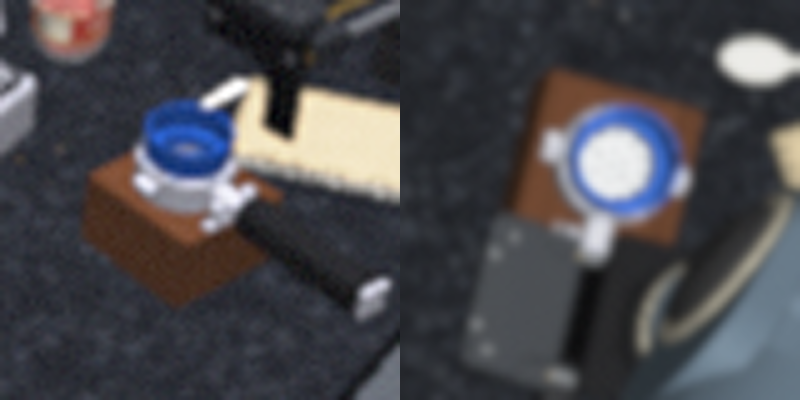

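The funnel is fully seated and flat on the rim: blue ring at (188,140) in the left crop and (622,160) in the right. Coaxial within 1 mm, top at 0.104. Now I'll go for the handle.

```bash
python3 -m handwheel '[{"x":0.8,"y":-0.4,"z":4,"rx":0,"ry":0.3,"rz":0,"fingers":0},{"x":0.8,"y":-0.4,"z":8,"rx":0,"ry":0.3,"rz":0,"fingers":0},{"x":0.8,"y":-0.4,"z":11,"rx":0,"ry":0.3,"rz":0,"fingers":0},{"x":0.8,"y":-0.4,"z":12.5,"rx":0,"ry":0.3,"rz":0,"fingers":0},{"x":0.8,"y":-0.4,"z":13.3,"rx":0,"ry":0.3,"rz":0,"fingers":0},{"x":0.8,"y":-0.4,"z":13.3,"rx":0,"ry":0.3,"rz":0,"fingers":0},{"x":0.8,"y":-0.4,"z":13.3,"rx":0,"ry":0.3,"rz":0,"fingers":0}]'; python3 -c "
from h import *
go(.4066,-.411,.0495,-15)"
```

```text
t: 10.6
position: [0.4151, -0.4125, 0.0508]
tool_rot: [3.113, -0.408, 0.012]
contact_force: [-0.2, -0.1, 0.5]
grip_width: 0.0869
gripper_force: 0.0
t 10.6 pos [ 0.4151 -0.4125  0.0508] F [-0.2 -0.1  0.5] w 0.0869 gf 0.0 
 shift [-0.86  0.07  0.12] turn [ 0.06 -0.44  0.05]
```

```bash
python3 -m handwheel '[{"x":-0.8,"y":0.1,"z":0.1,"rx":0,"ry":-0.4,"rz":0,"fingers":0},{"x":-0.8,"y":0.1,"z":0.1,"rx":0,"ry":-0.4,"rz":0,"fingers":0},{"x":-0.8,"y":0.1,"z":0.1,"rx":0,"ry":-0.4,"rz":0,"fingers":0}]'; python3 -m handwheel '[{"x":0,"y":0,"z":0,"rx":0,"ry":0,"rz":0,"fingers":1},{"x":0,"y":0,"z":0,"rx":0,"ry":0,"rz":0,"fingers":1},{"x":0,"y":0,"z":0,"rx":0,"ry":0,"rz":0,"fingers":1},{"x":0,"y":0,"z":0,"rx":0,"ry":0,"rz":0,"fingers":1},{"x":0,"y":0,"z":0,"rx":0,"ry":0,"rz":0,"fingers":1},{"x":0,"y":0,"z":0,"rx":0,"ry":0,"rz":0,"fingers":1},{"x":0,"y":0,"z":0,"rx":0,"ry":0,"rz":0,"fingers":1},{"x":0,"y":0,"z":0,"rx":0,"ry":0,"rz":0,"fingers":1},{"x":0,"y":0,"z":0,"rx":0,"ry":0,"rz":0,"fingers":1},{"x":0,"y":0,"z":0,"rx":0,"ry":0,"rz":0,"fingers":1},{"x":0,"y":0,"z":0,"rx":0,"ry":0,"rz":0,"fingers":1},{"x":0,"y":0,"z":0,"rx":0,"ry":0,"rz":0,"fingers":1},{"x":0,"y":0,"z":0,"rx":0,"ry":0,"rz":0,"fingers":1},{"x":0,"y":0,"z":0,"rx":0,"ry":0,"rz":0,"fingers":1},{"x":0,"y":0,"z":0,"rx":0,"ry":0,"rz":0,"fingers":1},{"x":0,"y":0,"z":0,"rx":0,"ry":0,"rz":0,"fingers":1}]' 60; python3 -c "
from h import *
go(.4066,-.411,.0495,-15)"
```

```text
t: 10.9
position: [0.4059, -0.411, 0.0493]
tool_rot: [3.114, -0.41, -0.001]
contact_force: [0.8, 0.3, -0.6]
grip_width: 0.087
gripper_force: 0.0
t: 12.5
position: [0.4059, -0.4107, 0.0485]
tool_rot: [-3.115, 0.409, 0.003]
contact_force: [-0.9, 0.3, 0.8]
grip_width: 0.0233
gripper_force: 59.1
t 12.5 pos [ 0.4059 -0.4107  0.0485] F [-0.9  0.3  0.8] w 0.0233 gf 59.1 
 shift [ 0.08  0.01 -0.1 ] turn [0.01 0.1  0.04]
```

Handle gripped: width 23 mm at 59 N. Lifting straight up, slowly.

```bash
python3 -m handwheel '[{"x":0,"y":0,"z":-0.3,"rx":0,"ry":0,"rz":0,"fingers":1},{"x":0,"y":0,"z":-0.8,"rx":0,"ry":0,"rz":0,"fingers":1},{"x":0,"y":0,"z":-1.5,"rx":0,"ry":0,"rz":0,"fingers":1},{"x":0,"y":0,"z":-2.5,"rx":0,"ry":0,"rz":0,"fingers":1},{"x":0,"y":0,"z":-3.5,"rx":0,"ry":0,"rz":0,"fingers":1},{"x":0,"y":0,"z":-4.5,"rx":0,"ry":0,"rz":0,"fingers":1},{"x":0,"y":0,"z":-5.5,"rx":0,"ry":0,"rz":0,"fingers":1},{"x":0,"y":0,"z":-6.5,"rx":0,"ry":0,"rz":0,"fingers":1},{"x":0,"y":0,"z":-7.2,"rx":0,"ry":0,"rz":0,"fingers":1},{"x":0,"y":0,"z":-7.5,"rx":0,"ry":0,"rz":0,"fingers":1},{"x":0,"y":0,"z":-7.5,"rx":0,"ry":0,"rz":0,"fingers":1},{"x":0,"y":0,"z":-7.5,"rx":0,"ry":0,"rz":0,"fingers":1}]'
python3 - <<'E'
from h import *
go(.42,-.10,.125,-10)
out=[]
for n,(u,v) in(("scene",(390,165)),("top",(430,235))):
    i,W,f,e=snap(n); np.savez(n+"4.npz",i=i,W=W); j=i.astype(int)
    m=(j[...,2]>j[...,0]+50)&(j[...,2]>j[...,1]+30)&(abs(W[...,1]+.43)<.1)&(W[...,2]>.1)&(W[...,2]<.22)
    p=W[m]; t=p[p[:,2]>.17]; print(n,m.sum(),np.percentile(p[:,2],[2,50,90,98]).round(4),annulus(t,.027,.03) if len(t)>10 else 0)
    out.append(cv2.resize(i[v-40:v+40,u-40:u+40],(400,400),interpolation=2))
cv2.imwrite("pics/b4.png",np.hstack(out)[...,::-1])
E
```

```text
t: 13.7
position: [0.4058, -0.4104, 0.1232]
tool_rot: [-3.114, 0.409, 0.004]
contact_force: [0.3, 1.1, -4.2]
grip_width: 0.0235
gripper_force: 59.1
t 13.7 pos [ 0.4058 -0.4104  0.1232] F [ 0.3  1.1 -4.2] w 0.0235 gf 59.1 
 shift [ -6.64 -30.36  -0.16] turn [-0.03  0.14 -4.96]
scene 122 [0.1559 0.1692 0.1779 0.1792] (array([ 0.50682421, -0.43653723]), np.float64(1.5221929464012917e-05))
top 229 [0.1418 0.161  0.178  0.1799] (array([ 0.50102988, -0.43759784]), np.float64(1.052689449791954e-06))
```

View pics/b4.png

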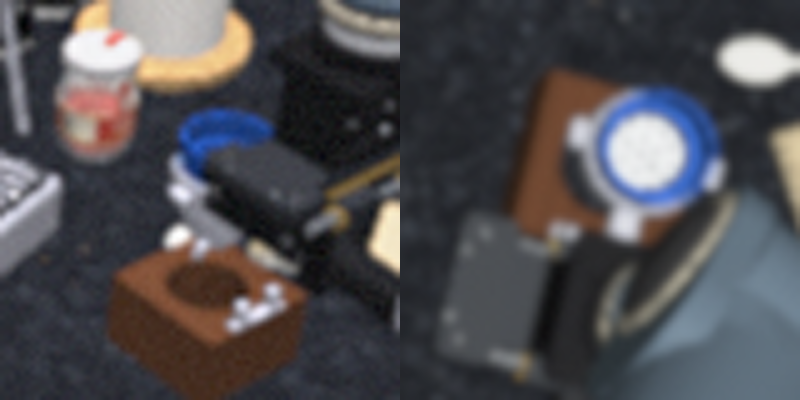

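Funnel still home and portafilter level; the mouth is 101 mm ahead of the TCP and 55 mm above it. The stand is clear below. I'll transit high past the mug.

```bash
python3 -c "
from h import *
go(.445,-.02,.175,-5)"
```

```text
t 13.8 pos [ 0.4057 -0.4104  0.123 ] F [-0.3  0.4 -3.9] w 0.0234 gf 59.1 
 shift [ -6.3  -38.73  -5.17] turn [-0.04  0.15 -9.96]
```

```bash
python3 -m handwheel '[{"x":0,"y":-0.5,"z":-2,"rx":0,"ry":0,"rz":0,"fingers":1},{"x":0,"y":-1.5,"z":-4,"rx":0,"ry":0,"rz":0,"fingers":1},{"x":-0.5,"y":-3,"z":-5.2,"rx":0,"ry":0,"rz":-1,"fingers":1},{"x":-1,"y":-5.5,"z":-5.2,"rx":0,"ry":0,"rz":-1.5,"fingers":1},{"x":-1.5,"y":-8.5,"z":-5.2,"rx":0,"ry":0,"rz":-2,"fingers":1},{"x":-2,"y":-11.5,"z":-5.2,"rx":0,"ry":0,"rz":-3,"fingers":1},{"x":-2.5,"y":-14.5,"z":-5.2,"rx":0,"ry":0,"rz":-4,"fingers":1},{"x":-3,"y":-17.5,"z":-5.2,"rx":0,"ry":0,"rz":-5,"fingers":1},{"x":-3.5,"y":-20.5,"z":-5.2,"rx":0,"ry":0,"rz":-6,"fingers":1},{"x":-4,"y":-23.5,"z":-5.2,"rx":0,"ry":0,"rz":-7,"fingers":1},{"x":-4.5,"y":-26.5,"z":-5.2,"rx":0,"ry":0,"rz":-8,"fingers":1},{"x":-5,"y":-29.5,"z":-5.2,"rx":0,"ry":0,"rz":-8.5,"fingers":1},{"x":-5.5,"y":-32.5,"z":-5.2,"rx":0,"ry":0,"rz":-9,"fingers":1},{"x":-5.8,"y":-35,"z":-5.2,"rx":0,"ry":0,"rz":-9.5,"fingers":1},{"x":-6,"y":-37,"z":-5.2,"rx":0,"ry":0,"rz":-10,"fingers":1},{"x":-6.2,"y":-38.3,"z":-5.2,"rx":0,"ry":0,"rz":-10,"fingers":1},{"x":-6.3,"y":-38.7,"z":-5.2,"rx":0,"ry":0,"rz":-10,"fingers":1},{"x":-6.3,"y":-38.7,"z":-5.2,"rx":0,"ry":0,"rz":-10,"fingers":1}]'; python3 -c "
from h import *
go(.445,.0735,.1155,-5)"
```

```text
t: 15.6
position: [0.4449, -0.0203, 0.1754]
tool_rot: [-3.138, 0.134, 0.003]
contact_force: [-0.1, -0.1, -3.7]
grip_width: 0.0237
gripper_force: 59.1
t 15.6 pos [ 0.4449 -0.0203  0.1754] F [-0.1 -0.1 -3.7] w 0.0237 gf 59.1 
 shift [-0.78 -9.34  6.  ] turn [-0.01  0.13  0.1 ]
```

```bash
python3 -m handwheel '[{"x":0,"y":-0.3,"z":1,"rx":0,"ry":0,"rz":0,"fingers":1},{"x":0,"y":-0.5,"z":3,"rx":0,"ry":0,"rz":0,"fingers":1},{"x":-0.1,"y":-1,"z":5,"rx":0,"ry":0,"rz":0,"fingers":1},{"x":-0.3,"y":-2.5,"z":6,"rx":0,"ry":0,"rz":0,"fingers":1},{"x":-0.5,"y":-4.5,"z":6,"rx":0,"ry":0,"rz":0,"fingers":1},{"x":-0.6,"y":-6.5,"z":6,"rx":0,"ry":0,"rz":0,"fingers":1},{"x":-0.7,"y":-8.3,"z":6,"rx":0,"ry":0,"rz":0,"fingers":1},{"x":-0.8,"y":-9.2,"z":6,"rx":0,"ry":0,"rz":0,"fingers":1},{"x":-0.8,"y":-9.3,"z":6,"rx":0,"ry":0,"rz":0,"fingers":1},{"x":-0.8,"y":-9.3,"z":6,"rx":0,"ry":0,"rz":0,"fingers":1}]'
python3 - <<'E'
from h import *
go(.4994,.0685,.1155,-5)
out=[]
for n,(u,v) in(("scene",(275,225)),("top",(255,205))):
    i,W,f,e=snap(n); np.savez(n+"5.npz",i=i,W=W); j=i.astype(int)
    m=(j[...,2]>j[...,0]+50)&(j[...,2]>j[...,1]+30)&(abs(W[...,1]-.07)<.08)&(W[...,2]>.1)&(W[...,2]<.2)
    p=W[m]; t=p[p[:,2]>.163]; print(n,m.sum(),np.percentile(p[:,2],[2,50,90,98]).round(4),annulus(t,.027,.03) if len(t)>10 else 0)
    out.append(cv2.resize(i[v-45:v+45,u-45:u+45],(400,400),interpolation=2))
cv2.imwrite("pics/b5.png",np.hstack(out)[...,::-1])
E
```

```text
t: 16.6
position: [0.445, 0.0718, 0.1153]
tool_rot: [3.138, -0.138, -0.004]
contact_force: [0.2, -0.5, -3.4]
grip_width: 0.0235
gripper_force: 59.1
t 16.6 pos [0.445  0.0718 0.1153] F [ 0.2 -0.5 -3.4] w 0.0235 gf 59.1 
 shift [ 5.45 -0.14 -0.03] turn [ 0.03  0.13 -0.02]
scene 236 [0.1358 0.1578 0.1697 0.1712] (array([0.54819446, 0.06244966]), np.float64(1.5532142415886387e-06))
top 238 [0.128  0.1541 0.1708 0.1731] (array([0.54402578, 0.0600535 ]), np.float64(7.495317674559136e-07))
```

View pics/b5.png

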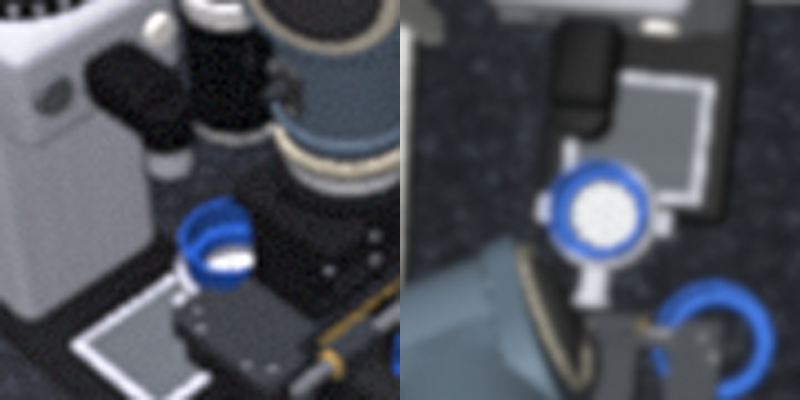

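The spout's grey end is at left crop (170,165) and the funnel at (215,245), still in front of it. On the right the funnel is at (601,212) and the snout at x 555–620. I'll refine the spout position from its silhouette.

Run:
```python
from h import *
th=np.radians(np.arange(0,360,3))
def ext(c,z,r):
    p=proj(s,f,np.c_[c[0]+r*np.cos(th),c[1]+r*np.sin(th),0*th+z]); return p.min(0).round(1),p.max(0).round(1)
s,f=cam("scene")
for z in(.195,.205): print("scene spout .6027,.060",z,ext((.6027,.060),z,.013))
j=np.load("scene5.npz")["i"].astype(int)
for r in (212,214,216,217,218,219,220,221): print(r,"from258",j[r,258:280].max(-1))
s,f=cam("top")
print("top snout .597,.0585 z.25",ext((.597,.0585),.25,.019))
d=np.load("top5.npz");j=d["i"].astype(int);W=d["W"]
for r in (172,178,182,186,188,190): print(r,"from238",j[r,238:265].max(-1),W[r,252].round(3))
```

```text
scene spout .6027,.060 0.195 (array([260.8, 212.1]), array([270.9, 218.8]))
scene spout .6027,.060 0.205 (array([260.4, 209.2]), array([270.6, 215.9]))
212 from258 [138 139 135 105  54  20  19  16  12  19  20  12  11  21  35  42  48  55
  67  70  75  77]
214 from258 [139 138 137 122  96  90  84  74  66  66  72  83 101 108 101  76  62  60
  66  63  65  63]
216 from258 [138 138 134 124 110 123 144 150 152 155 153 149 147 138 115  87  58  55
  57  54  60  59]
217 from258 [134 136 135 124 108 122 145 154 154 157 156 155 147 135 107  76  56  63
  62  60  56  51]
218 from258 [137 133 139 125 104 106 130 152 154 157 154 148 141 126  94  66  59  70
  66  69  61  56]
219 from258 [136 134 137 131 104  87  98 117 131 137 134 124 117  98  77  59  61  64
  61  59  57  49]
220 from258 [136 134 136 132 110  77  65  75  87  95  94  80  72  68  58  53  59  59
  55  55  54  54]
221 from258 [138 138 135 132 116  86  57  49  59  60  54  55  56  54  53  58  64  65
  56  58  55  55]
top snout .597,.0585 z.25 (array([241.8, 174.7]), array([256.9, 189.6]))
172 from238 [48 47 48 49 48 43 35 31 32 36 40 42 44 47 47 48 48 45 37 28 21 24 36 45
 50 50 51] [0.623 0.052 0.252]
178 from238 [ 51  48  46  45  43  38  33  34  39  43  44  46  48  48  50  50  47  41
  31  28  58 107 149 175 182 183 184] [0.607 0.052 0.253]
182 from238 [ 48  47  46  47  44  35  29  25  28  29  30  32  33  34  35  36  34  29
  24  30  58  90 109 116 116 116 116] [0.597 0.052 0.252]
186 from238 [ 61  60  57  52  43  36  35  38  43  46  47  49  51  52  52  52  49  41
  33  52  87 107 115 115 116 116 116] [0.588 0.053 0.243]
188 from238 [ 61  59  55  49  41  37  38  38  39  42  46  49  50  51  51  47  38  30
  36  64  92 110 115 116 116 117 117] [0.583 0.052 0.244]
190 from238 [ 67  59  54  48  41  40  43  48  56  72  78  68  51  39  34  33  37  52
  73  93 108 114 115 116 115 115 116] [0.578 0.052 0.245]
```

```bash
python3 -m handwheel '[{"x":0.5,"y":-0.1,"z":0,"rx":0,"ry":0,"rz":0,"fingers":1},{"x":1.3,"y":-0.2,"z":0,"rx":0,"ry":0,"rz":0,"fingers":1},{"x":2.2,"y":-0.2,"z":0,"rx":0,"ry":0,"rz":0,"fingers":1},{"x":3.1,"y":-0.2,"z":0,"rx":0,"ry":0,"rz":0,"fingers":1},{"x":4,"y":-0.2,"z":0,"rx":0,"ry":0,"rz":0,"fingers":1},{"x":4.7,"y":-0.2,"z":0,"rx":0,"ry":0,"rz":0,"fingers":1},{"x":5.1,"y":-0.2,"z":0,"rx":0,"ry":0,"rz":0,"fingers":1},{"x":5.2,"y":-0.2,"z":0,"rx":0,"ry":0,"rz":0,"fingers":1},{"x":5.2,"y":-0.2,"z":0,"rx":0,"ry":0,"rz":0,"fingers":1},{"x":5.2,"y":-0.2,"z":0,"rx":0,"ry":0,"rz":0,"fingers":1},{"x":5.2,"y":-0.2,"z":0,"rx":0,"ry":0,"rz":0,"fingers":1}]'
python3 - <<'E'
from h import *
go(.4974,.0688,.1155,-5)
i,W,f,e=snap("scene"); j=i.astype(int); np.savez("scene6.npz",i=i,W=W)
m=(j[...,2]>j[...,0]+50)&(j[...,2]>j[...,1]+30)&(abs(W[...,1]-.07)<.08)&(W[...,2]>.1)&(W[...,2]<.2)
p=W[m]; t=p[p[:,2]>.163]; print(m.sum(),np.percentile(p[:,2],[2,50,90,98]).round(4),annulus(t,.027,.03))
o=ctrl.observe(); print(o["joint_velocities"].round(4))
cv2.imwrite("pics/b6.png",cv2.resize(i[170:270,215:345],None,fx=5,fy=5,interpolation=2)[...,::-1])
E
```

```text
t: 17.9
position: [0.4968, 0.0704, 0.1156]
tool_rot: [-3.138, 0.135, 0.003]
contact_force: [-0.3, 0.4, -3.3]
grip_width: 0.0236
gripper_force: 59.1
t 17.9 pos [0.4968 0.0704 0.1156] F [-0.3  0.4 -3.3] w 0.0236 gf 59.1 
 shift [0.08 0.15 0.01] turn [-0.01  0.11  0.06]
159 [0.1356 0.1569 0.1695 0.1722] (array([0.59984551, 0.06053204]), np.float64(5.577317000482685e-06))
[-0.0002 -0.0006  0.0007 -0.0014  0.0009 -0.0012  0.0017]
```

View pics/b6.png

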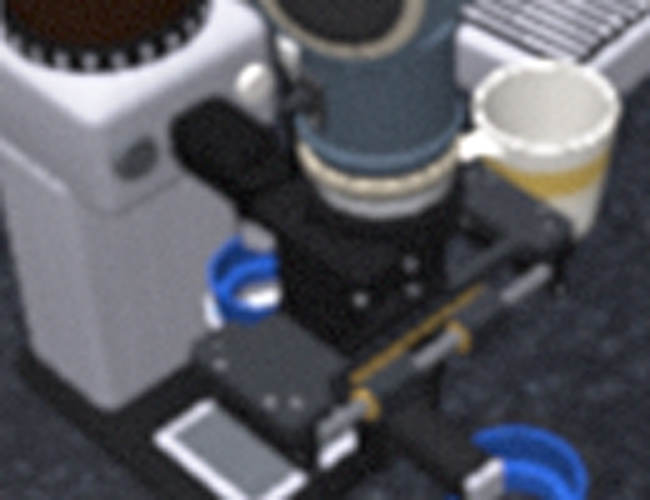

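The funnel at crop (245,280) sits directly under the spout at (258,235). In the same camera's coordinates they match to about 2 mm, and the arm is still with no side force. Handing in.

```bash
python3 -c "
from bench import ctrl
print(ctrl.close_job())"
```

```text
the job is handed in; nothing more can be done
None
```

The job is handed in: the funnel is seated in the portafilter, which is held by its handle, level and still, under the grinder spout with about a 25 mm gap and the mouth within about 2 mm of centre by the camera; no verdict came back.

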